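# Open the photometer's sample port

## Task

A jar has been left on the photometer, partly over the large sample-port hatch in its deck. Without picking anything up, slide the jar along the deck until it stands wholly off that hatch (and off the small lamp hatch), then press the ribbed front of the sample-port hatch gently, just once, to release its push-push latch, take your finger away so that the hatch swings fully open by itself, and see that it stays open. The lamp hatch stays shut, and the vials and everything else on the bench are left where they are.

Things in the scene. Friction and masses are not known exactly. Their poses are not given: they have to be found in the camera images.
- photometer: benchtop vial photometer, fixed: grey case 250 mm deep (its x), 360 mm wide (its y); origin at the centre of its underside, z up, x to its rear, y to its left. A sloping front with display and keys faces the robot (-x); behind it a level deck 105 mm above the bench, x -50 to +125, y -180 to +180 mm. Set in the deck, tops 1 mm below it, are two mid-grey flaps hinged at the rear: sample port and lamp
- sample_hatch (a joint): angle of the large sample-port hatch (rad): 0 shut and latched, about -0.058 pressed in to the stop, 1.25 fully open. The flap fills photometer x -25 to +60, y -145 to -55 mm and opens upwards and to the rear. A spring holds it open once its latch is freed, so it stays; pressing the open flap all the way down latches it shut again
- sample_hatch_press (a point): where to press the sample-port hatch: middle of the ribbed patch on its top, 20 mm behind its front edge, half-way across; shut, it is at photometer x -5, y -100 mm, 104 mm above the bench, and it moves with the flap. About 3 N and 3 mm free the push-push latch (it stops hard at 4 mm; under 2 mm it stays latched); when let go it follows the finger up and swings open in about 1 s, pushing with up to 2 N
- sample_hatch_hinge (a point): middle of the sample-port hatch's hinge line (along the photometer's y), 65 mm behind the press point and 3 mm below the flap's top
- lamp_hatch (a joint): angle of the small lamp hatch (rad): 0 shut, negative pressed in, 1.25 open; same kind of latch. It fills photometer x 0 to +60, y +110 to +160 mm and is to stay shut
- lamp_hatch_press (a point): middle of the ribbed patch on top of the small lamp hatch, 20 mm behind its front edge, at photometer x +20, y +135 mm
- jar: squat round white screw-top jar, 68 mm across, 46 mm tall, 0.11 to 0.24 kg, closed; origin at the centre of its underside, z up. It stands on the deck (105 mm up), overlapping the +y side of the sample-port hatch by 10 to 22 mm, and slides with friction about 0.6. Its edge is off that hatch when its origin is at photometer y -21 mm or more, and off the lamp hatch at +76 mm or less
- deck_vial_mid (a point): the capped amber glass vial (23 mm across, 50 mm tall, 30 g) that stands on the photometer's deck, to the +y side of the jar, left where it is; the point is its centre, 25 mm up
- vial_a_mid (a point): an amber vial of the same kind standing on the bench at the left (+y); its centre, 25 mm up
- vial_b_mid (a point): another such vial beside it; its centre, 25 mm up
- tip_box: lidded pipette-tip box on the bench at the right (-y), 120 x 85 x 81 mm; origin at the centre of its underside
- beaker: open glass beaker on the bench at the left, 72 mm across, 90 mm tall; origin at the centre of its underside
- dishes: stack of clear covered dishes on the bench at the right, 94 mm across, 46 mm tall; origin at the centre of its underside
- spatula: steel spatula lying on the bench at the right front, 190 mm long, lying along its own x; origin on its underside
There are look-alikes about, which are no part of the job. Leave any turquoise look-alike of the jar alone.

How it is judged (in metres and radians):
On the way, in this order (a step that is already met when the one before it is completed fails the run):
1. the jar stands on the deck wholly off the sample-port hatch, which is still shut (y of jar in the frame of photometer between -0.021 and 0.076 m and z of jar in the frame of photometer between 0.1 and 0.11 m and angle between jar's own z axis and vertical below 0.1 rad and value of joint sample_hatch between -0.02 and 0.05 rad), for 0.2 s.
2. the sample-port hatch is pressed in (value of joint sample_hatch below -0.028 rad and y of jar in the frame of photometer above -0.021 m).
3. with nothing touching it, the sample-port hatch stands fully open and stays so (value of joint sample_hatch above 1.1 rad and contact force between sample_hatch and anything else below 0.1 N), for 0.6 s.
At the end, for the whole second after the job is handed in: the sample-port hatch is open at 1.1 rad or more and still; the lamp hatch is shut; the jar stands upright and at rest on the deck, its edge off the sample-port hatch (its centre at photometer y = -21 mm or more) and off the lamp hatch (y = +76 mm or less) (value of joint sample_hatch above 1.1 rad and velocity of joint sample_hatch below 0.1 rad/s and value of joint lamp_hatch between -0.02 and 0.05 rad and y of jar in the frame of photometer between -0.021 and 0.076 m and z of jar in the frame of photometer between 0.1 and 0.11 m and angle between jar's own z axis and vertical below 0.1 rad and linear speed of jar below 0.02 m/s); the robot touches nothing.
It fails at once if the jar is lifted off the deck, tipped, knocked down, or thrown up by the hatch opening under it (z of jar in the frame of photometer above 0.113 m or z of jar in the frame of photometer below 0.092 m or angle between jar's own z axis and vertical above 0.3 rad or (value of joint sample_hatch above 0.12 rad and y of jar in the frame of photometer below -0.022 m)).
It fails at once if the released hatch is pushed back down (value of joint sample_hatch above 0.25 rad and velocity of joint sample_hatch below -0.15 rad/s and (contact force between sample_hatch and the fingers above 0.5 N or contact force between sample_hatch and the arm above 0.5 N)).
It fails at once if the hatch is pressed with more than 40 N (contact force between sample_hatch and the fingers above 40 N or contact force between sample_hatch and the arm above 40 N).
It fails at once if the lamp hatch is pressed in or opened (value of joint lamp_hatch above 0.1 rad or value of joint lamp_hatch below -0.035 rad).
It fails at once if a vial or another bystander is moved by more than 15 mm, or a vial is knocked over (distance of any of deck_vial_mid, vial_a_mid, vial_b_mid, tip_box, beaker, dishes, spatula from where it was at the start of the episode above 0.015 m or angle between any of deck_vial_mid, vial_a_mid, vial_b_mid's own z axis and vertical above 0.4 rad).
It also fails if it takes over 42 s, if anything falls off the work surface, if the arm or the gripper's body presses on something with over 40 N, if the wrist force passes 120 N, or if a joint passes its speed limit or range.

## Robot

A 6-joint arm with a two-finger parallel gripper is mounted at the origin on the work surface. World frame = base frame: x ahead of the robot, y to its left, z up, the work surface at z = 0. Lengths are in m, angles in degrees, forces in N, time in s.
With the tool pointing down it reaches from about 0.325 to 0.775 m from the base axis. Payload 5.5 kg.
Tool frame: the origin (TCP) lies at the centre of the arm's flange, where the gripper is bolted on; the fingertips stand 182 mm ahead of it and the grasp point (between the pads) lies 163 mm ahead of it; z points along the fingers, y is the line along which they close (so a half turn about z gives the same grasp; the last joint's range is limited). The gripper opens to 88 mm and grips with 3 to 60 N. Pads are 20 mm wide; open, the fingers measure 115 mm over their backs; the gripper's body (75 mm by 178 mm) begins 61 mm behind the grasp point.
Start: joints at [71.121, 5.22, 70.514, -0, 104.267, -3.249], TCP at [0.162, 0.578, 0.405] pointing down, gripper open.
Joint ranges: [-164.24, 164.24], [-49.07, 125.15], [9.68, 141.18], [-86.29, 266.29], [3.28, 154.24], [-151.56, 151.56]. Speed limits (degrees/s): [147.25, 147.25, 172.46, 180, 180, 180].

## Interface

Orientations are given as [roll, pitch, yaw] about the fixed x, y, z axes, in that order (R = Rz(yaw) Ry(pitch) Rx(roll)).
In Python, from station import r gives the robot as it stands. The module is installed in compiled form; this text tells all that it offers. Calls block until the motion is done:
- r.reach(position, orientation): joint-space move of the TCP to a pose.
- r.servo_line(position, rotation=None, speed=0.15): straight line of the TCP; rotation=None keeps the orientation; speed is the mean speed in m/s.
- r.move_joints(angles): joint-space move.
- r.let_go() and r.grab(squeeze=None): open the fingers fully, or close them until they stop; squeeze is the grip in N (None keeps the last).
- r.wait(seconds).
- r.inverse_kinematics(position, orientation): joint angles nearest the present ones, or None.
- r.sense(): the state.
- r.snapshot(name): name is "side" or "top" or "wrist"; returns a dict with "frame" (400x640x3 uint8, red, green, blue), "fx", "fy", "cx", "cy" (pixels), "dist_coeffs" ([k1, k2, p1, p2, k3] as OpenCV has them; the pictures are not rectified), "R" (3x3) and "t" (3): a world point X has camera coordinates R X + t. Camera axes: x right, y down, z forward; pixel columns grow to the right and rows downward; lengths in m; the calibration is good to about 2 mm. A picture is of the moment at which its call begins. There is no depth.
A pose or a line that the arm cannot do raises r.IKError and nothing moves.
- r.hand_in(): hands the job in; it is judged then, once.
The state is a dict: "clock": time; "joints": joint angles; "joint_vel": joint speeds; "joint_torque": joint torques, N m; "tcp_pos": TCP position; "orientation": TCP orientation; "contact_force": force on the tool from outside, world axes, zero at the start; "torque": the same for the moment, N m; "opening": finger opening in m; "gripper_force": force on a finger pad.
Only numpy, scipy, OpenCV 4.12 (cv2) and the standard library are available. Lean on these libraries where they do the work, as an engineer would, in place of code of your own. Each camera call takes 0.05 s, during which the arm holds its last target. There are 200 camera calls.

## Working session

There is one attempt and no reset: what is moved stays moved. The work goes in short steps, each a Python script; the robot and the scene stay as the last script left them, time stands still between calls to the robot, and variables do not carry over. Pictures are saved under pics/ and viewed, at most 10 in all, crops included, and the job is handed in when it is done.

```bash
mkdir -p pics; python3 - <<'E'
from station import r
import cv2
for n in("top","side"):
    s=r.snapshot(n); cv2.imwrite(f"pics/{n}0.png",s["frame"][:,:,::-1])
    print(n,s["fx"],s["cx"],s["cy"],s["dist_coeffs"],s["R"],s["t"])
print(r.sense())
E
```

```text
top 467.2591847461074 317.5360525928558 194.41563719108834 [-0.06987203  0.          0.          0.          0.        ] [[ 0.00756975 -0.99995165 -0.00627699]
 [-0.99777667 -0.00713733 -0.06626296]
 [ 0.06621495  0.00676463 -0.99778245]] [0.02551787 0.50693967 1.650816  ]
side 409.17648691669143 317.2577286324797 199.80284032583353 [-0.02319995  0.          0.          0.          0.        ] [[-0.99768969 -0.06746563  0.00797924]
 [-0.04523266  0.5720448  -0.81897421]
 [ 0.05068812 -0.81744305 -0.57377485]] [0.49603048 0.10619103 1.32642274]
{'clock': 0.1, 'joints': array([ 7.11201129e+01,  5.25857518e+00,  7.05732211e+01, -1.38225629e-03,
        1.04266352e+02, -3.24850060e+00]), 'joint_vel': array([ 0.06124031, -0.19285679, -0.18038713, -0.0109279 ,  0.05019307,
       -0.03130918]), 'joint_torque': array([ 2.11639388e-03, -4.47861028e+01, -4.07568061e+01,  6.99095288e-02,
        2.85158667e-02, -1.56058841e-04]), 'tcp_pos': array([0.1616902 , 0.5778606 , 0.40363931]), 'orientation': array([-1.79901934e+02, -4.22365796e-03,  1.64368270e+02]), 'contact_force': array([ 0.0451808 , -0.56837642, -0.08539593]), 'torque': array([ 0.02169698, -0.02236697,  0.02574338]), 'gripper_force': 0.0, 'opening': 0.08759255152175491}
```

View pics/top0.png

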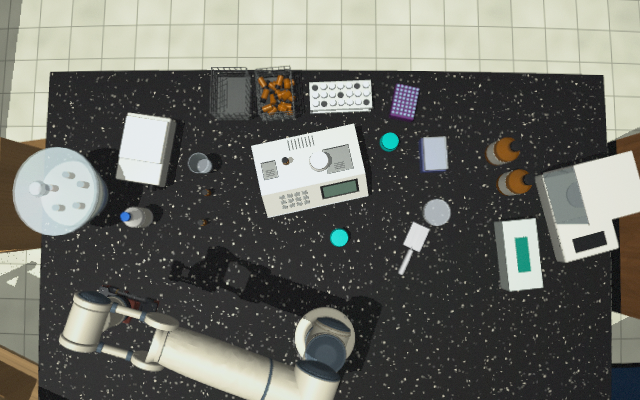

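View pics/side0.png

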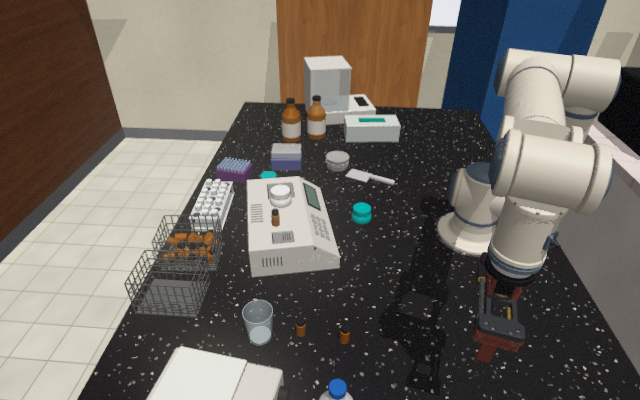

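The top view shows the photometer around (310,170), with a white jar at (319,160) overlapping the sample hatch at (338,158). The amber deck vial is at (287,160) and the lamp hatch at (268,170). There are three jar candidates: white (319,160), turquoise (390,142) and turquoise (339,238). The white one on the deck is the jar meant. I'll confirm that in an enlarged crop.

```bash
python3 - <<'E'
import cv2
i=cv2.imread("pics/top0.png")[115:225,240:380]
cv2.imwrite("pics/crop0.png",cv2.resize(i,None,fx=5.4,fy=5.4,interpolation=cv2.INTER_CUBIC))
E
```

```text
(no output)
```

View pics/crop0.png

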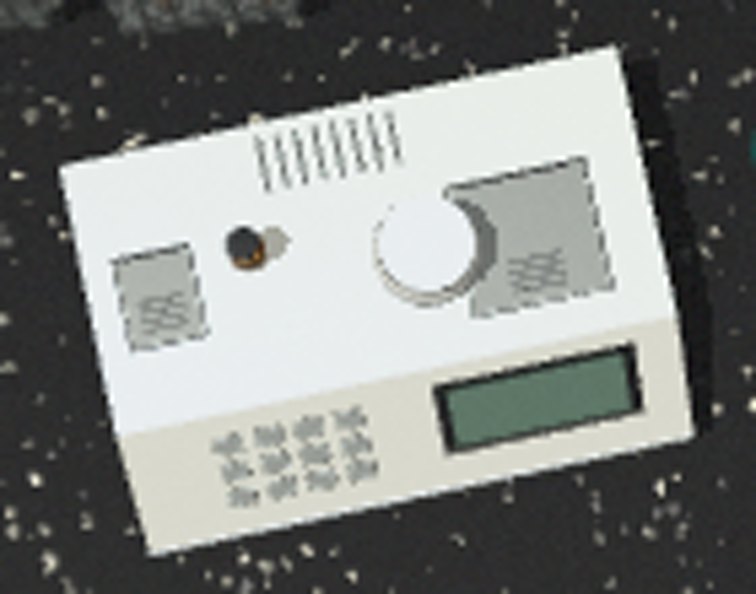

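The crop shows the white jar's lid centre at crop (427,246), overlapping the left side of the sample hatch, whose corners are (445,188), (585,157), (613,288) and (472,318). The vial cap is at (245,243). Both turquoise jars stand on the bench, so the white jar is confirmed.

```bash
cat >geo.py <<'E'
import numpy as np,cv2
from scipy.optimize import least_squares
def P(pose,p):
    c,s=np.cos(pose[2]),np.sin(pose[2]); p=np.atleast_2d(p)
    return np.c_[pose[0]+c*p[:,0]-s*p[:,1],pose[1]+s*p[:,0]+c*p[:,1],p[:,2]]
def proj(s,X):
    K=np.array([[s["fx"],0,s["cx"]],[0,s["fy"],s["cy"]],[0,0,1.]])
    return cv2.projectPoints(np.float64(X),cv2.Rodrigues(np.array(s["R"]))[0],np.float64(s["t"]),K,np.float64(s["dist_coeffs"]))[0][:,0]
E
python3 - <<'E'
from geo import *; from station import r
s=r.snapshot("top")
f=lambda c:(np.array(c)+.5)/5.4-.5+[240,115]
obj=np.array([[125,180,105],[125,-180,105],[-50,180,105],[-50,-180,105],[60,-145,104],[-25,-145,104],[-25,-55,104],[60,-55,104],[60,160,104],[60,110,104],[0,110,104],[0,160,104]])/1e3
px=f([[60,167],[617,46],[118,436],[672,318],[585,157],[613,288],[472,318],[445,188],[112,260],[188,244],[207,335],[132,352]])
o=least_squares(lambda p:(proj(s,P(p,obj))-px).ravel(),[.5,0,.2],loss="soft_l1")
print(o.x,np.degrees(o.x[2]),np.abs(o.fun).max()); pose=o.x; np.save("pose.npy",pose)
for n,c,z in(("jar",[427,246],.151),("vial",[245,243],.155)):
    q=least_squares(lambda v:(proj(s,P(pose,[*v,z]))-f(c)).ravel(),[0,0]).x
    print(n,q,P(pose,[*q,z]))
    np.save(n+".npy",q)
yaw=np.degrees(pose[2])
for y in (yaw,yaw-180,):
  for p in ([.02,-.13,.32],[-.005,-.1,.286]):
    print(y,P(pose,p),r.inverse_kinematics(P(pose,p)[0],[180,0,y]))
E
```

```text
[0.58425751 0.05539149 0.2201094 ] 12.61133975700983 0.7931645696216947
jar [ 0.01971107 -0.03507341] [[0.61115082 0.02546792 0.151     ]]
vial [0.04450636 0.07310194] [[0.61172927 0.1364471  0.155     ]]
12.61133975700983 [[ 0.63215871 -0.06710535  0.32      ]] [-9.12524898e+00  1.06876783e+01  7.31099728e+01 -2.54444375e-14
  9.62023489e+01  6.82634113e+01]
12.61133975700983 [[ 0.60121178 -0.04328755  0.286     ]] [-7.35178504e+00  6.14077839e+00  8.15500160e+01 -2.54444375e-14
  9.23092056e+01  7.00368752e+01]
-167.38866024299017 [[ 0.63215871 -0.06710535  0.32      ]] [  -9.12524898   10.68767828   73.10997282    0.           96.2023489
 -111.73658873]
-167.38866024299017 [[ 0.60121178 -0.04328755  0.286     ]] [  -7.35178504    6.14077839   81.55001603    0.           92.30920558
 -109.96312479]
```

```bash
python3 - <<'E'
from geo import *; from station import r
pose=np.load("pose.npy"); jx,jy=np.load("jar.npy"); O=[180,0,np.degrees(pose[2])]
T=lambda x,y,z:P(pose,[x,y,z+.182])[0]
r.grab(5)
r.reach(T(jx,jy-.085,.22),O)
r.servo_line(T(jx,jy-.085,.122),speed=.15)
s=r.sense(); print(s["tcp_pos"],T(jx,jy-.085,.122),s["contact_force"],s["opening"])
r.servo_line(T(jx,-.005-.0475,.122),speed=.04)
s=r.sense(); print(s["tcp_pos"],T(jx,-.0525,.122),s["contact_force"])
r.servo_line(T(jx,-.10,.122),speed=.15)
r.servo_line(T(-.005,-.10,.14),speed=.15)
print(r.sense()["clock"])
for n in("top","side"):
  s=r.snapshot(n); i=s["frame"][:,:,::-1]
  i=i[115:225,240:380] if n=="top" else i[160:280,230:350]
  cv2.imwrite(f"pics/{n}1.png",cv2.resize(i,None,fx=5,fy=5,interpolation=cv2.INTER_CUBIC))
E
```

```text
[ 0.62990936 -0.05737861  0.30526798] [ 0.62970942 -0.05748133  0.304     ] [-0.34929488 -0.39715116  0.36550573] 0.0006303942107502416
[0.61497718 0.0083543  0.30400443] [0.61495568 0.00846177 0.304     ] [ 0.95586816 -0.91318655  0.00464788]
7.7333
```

View pics/top1.png

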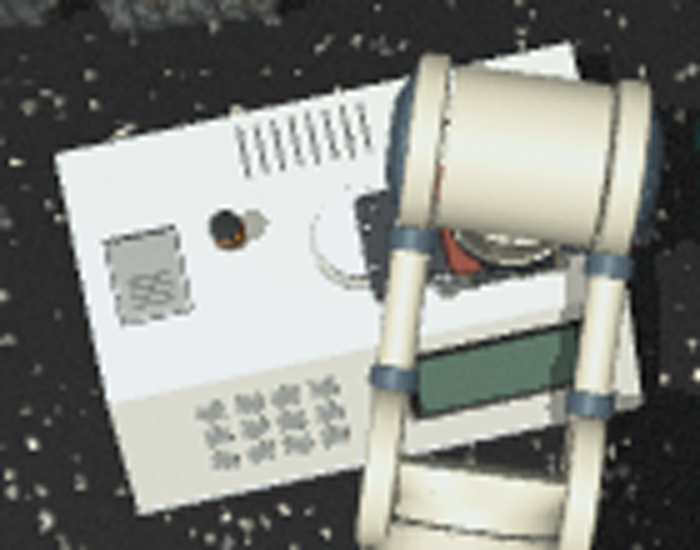

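View pics/side1.png

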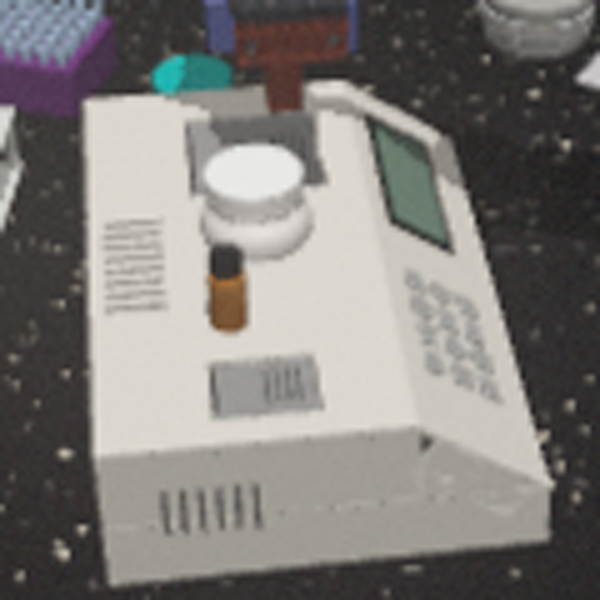

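The jar is upright and the vial is untouched. In the side crop its lid centre is at (254,172), and in the top crop the lid's left edge is near (313,235). The lamp hatch is shut. Next I'll compute the jar's position and then press.

```bash
python3 - <<'E'
from geo import *; from station import r
pose=np.load("pose.npy"); O=[180,0,np.degrees(pose[2])]
s=r.snapshot("side")
px=(np.array([254,172])+.5)/5-.5+[230,160]
q=least_squares(lambda v:(proj(s,P(pose,[*v,.151]))-px).ravel(),[0,0]).x
print("jar",q)
if not -.016<q[1]<.04: raise SystemExit
T=lambda x,y,z:P(pose,[x,y,z+.182])[0]
r.servo_line(T(-.005,-.1,.110),speed=.08); r.wait(.3)
f0=r.sense()["contact_force"][2]; z=.110; zc=None
while z>.094:
    z-=.0005; r.servo_line(T(-.005,-.1,z),speed=.01); r.wait(.05)
    s=r.sense(); f=s["contact_force"][2]-f0
    print(round(z,4),round(s["tcp_pos"][2]-.182,4),round(f,2))
    if abs(f)>7: break
print(r.sense()["clock"])
r.servo_line(T(-.015,-.1,z+.13),speed=.3)
r.servo_line(T(-.12,-.1,z+.16),speed=.3)
r.wait(1.5)
for n in("top","side"):
  s=r.snapshot(n); i=s["frame"][:,:,::-1]
  i=i[115:225,240:380] if n=="top" else i[160:280,230:350]
  cv2.imwrite(f"pics/{n}2.png",cv2.resize(i,None,fx=5,fy=5,interpolation=cv2.INTER_CUBIC))
s=r.sense(); print(s["clock"],s["contact_force"])
E
```

```text
jar [ 0.01992303 -0.01207367]
0.1095 0.1095 -0.87
0.109 0.1089 -0.7
0.1085 0.1085 0.11
0.108 0.108 -0.37
0.1075 0.1075 -0.05
0.107 0.107 -0.98
0.1065 0.1065 -0.34
0.106 0.106 -0.18
0.1055 0.1055 -0.98
0.105 0.105 -0.53
0.1045 0.1047 -0.01
0.104 0.1041 1.95
0.1035 0.1035 1.73
0.103 0.103 1.47
0.1025 0.1025 2.15
0.102 0.102 1.56
0.1015 0.1015 1.82
0.101 0.101 2.5
0.1005 0.1009 4.62
0.1 0.1008 6.24
0.0995 0.1008 8.25
15.0083
17.7083 [ 0.35380946  0.57221215 -0.20570099]
```

View pics/side2.png

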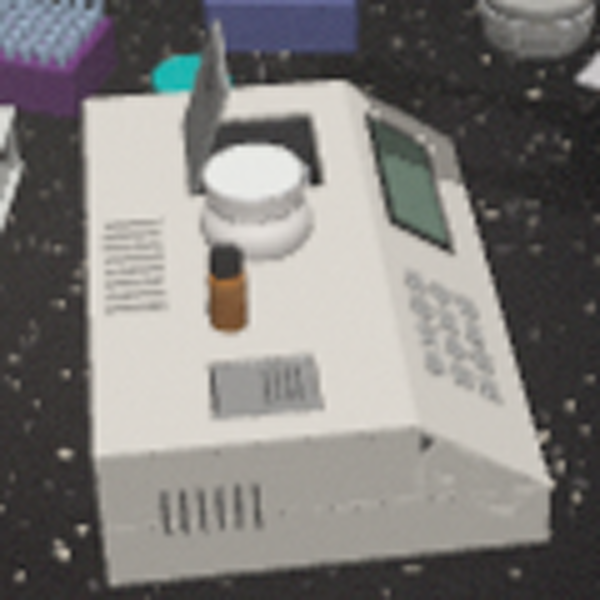

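The hatch stands fully open, with its flap upright at crop (205,110). The jar is upright at (254,190), about 9 mm clear of the hatch. The lamp hatch is shut, the deck vial is undisturbed, and the arm is clear.

```bash
python3 -c "
from station import r
print(r.hand_in())"
```

```text
the job is handed in; nothing more can be done
None
```

I slid the jar about 9 mm clear of the sample-port hatch, pressed the hatch once, and it swung open and was still open in the last picture; the lamp hatch is shut, the deck vial is undisturbed, and the job was handed in at about 18 s (no verdict was returned).

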